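Turn the first board of the herb specimen book

TASK

Turn over the top board of the herb specimen book with your fingertips: swing it up over the brass spine from below its tab, then push it down on the other side until it lies flat on the bare cover, and draw the hand clear. Push gently and never pinch the board or slap it over; leave the second board lying where it is and the things around the book undisturbed.

Things in the scene. Friction and masses are not known exactly. Their poses are not given: they have to be found in the camera images.
- book: Open herb specimen book on a low rosewood rest, fixed to the shelf. Origin on the shelf under mid spine; x along the spine away from the robot, y left, z up. The rest is 130 mm (x) by 158 mm (y), so below the tabs all is free down to the shelf. At the start both leaves lie on the +y side, one upon the other.
- spine_mid (a point): Middle of the spine, a brass rod 4.4 mm thick and 212 mm long along x, with small end brackets; 70 mm above the shelf, on the hinge axis of both leaves; axes as the book.
- bare_cover (a point): Centre of the top of the bare dark cover board on the -y side, 63.5 mm above the shelf, 65.5 mm out from the spine; axes as the book. Each cover (one on +y, one on -y) is 204 mm along the spine, 5 to 126 mm out from it, 8 mm thick.
- top_leaf (a joint): Angle of the top leaf (the one to turn) about the spine: 0 = flat on the +y side upon the second leaf, 1.57 = upright, 3.14 = flat on the -y cover; stops at 0 and 3.14. May start raised by up to 0.3. Tight hinge (0.15 N m friction): the 0.12 kg leaf stays at any angle where it is left and must be pushed all the way; about 2 N at the tab moves it.
- top_leaf_tab (a point): Centre of the top leaf's thumb tab, 143 mm from the hinge axis, at -50 mm along the spine (end nearer the robot). Tab 60 mm wide, in the board's plane, out to 156 mm from the axis, 30 mm past the cover, nothing under it; 5.5 mm thick, underside 0.5 mm above the axis at angle 0. Axes at 0 as the book, turning with the leaf: y out from spine to tab, z its upper face.
- top_leaf_mid (a point): Centre of the top leaf's board, mid-thickness, 70 mm from the hinge axis; axes as its tab. A rigid teak board 200 mm along the spine, 10 to 130 mm out from the axis, 5.5 mm thick: faces 70.5 and 76 mm over the shelf at angle 0; 64 and 69.5 mm when flat at 3.14.
- second_leaf (a joint): Angle of the second leaf, of the same make, which lies flat (0) under the top leaf and must stay there; same sense.
- second_leaf_tab (a point): Centre of the tab (60 mm wide) of the second leaf, which sits at +50 mm along the spine (the end farther from the robot), 143 mm out, 3.25 mm below the height of the spine axis.
- pill_pot: Celadon pill pot with lid, round, 76 mm across, 77 mm high, loose; origin at the middle of its foot. Stands beyond the far end of the book.
- canister: Pewter canister with domed cap, 68 mm across, 115 mm high, loose; origin at the middle of its foot. Stands beyond the far end of the book.
- spatula: Horn spatula lying flat, loose, about 190 mm long along its x, 22 mm wide, 6 mm high; origin on the shelf near its middle. To the left (+y) of the book's far end.
- abacus: Small wooden abacus lying flat, loose, 170 mm (x) by 92 mm (y), 20 mm high; origin under its centre. To the right (-y) of the book.

How it is judged (in metres and radians):
At the end, for the whole second after the job is handed in: The top leaf lies at rest flat on the bare -y cover (within 0.08 rad of its stop), the second leaf is still flat on its own side (within 0.06 rad), and pot, canister, spatula and abacus are within 12 mm of where they stood (value of joint top_leaf above 3.06 rad and value of joint second_leaf below 0.06 rad and velocity of joint top_leaf between -0.05 and 0.05 rad/s and distance of each of pill_pot, canister, spatula, abacus from where it was at the start of the episode below 0.012 m); the robot touches nothing.
It fails at once if the second leaf is raised more than 0.12 rad (value of joint second_leaf above 0.12 rad).
It fails at once if the top leaf is slapped over: it turns faster than 4 rad/s (velocity of joint top_leaf above 4 rad/s).
It fails at once if the board is pinched or forced on its way over (more than 25 N on it while it is between its two resting places), or the book is pressed with more than 150 N ((value of joint top_leaf between 0.05 and 3 rad and contact force between the fingers and book above 25 N) or contact force between the fingers and book above 150 N).
It fails at once if the pill pot or the canister is moved more than 20 mm or tipped (distance of any of pill_pot, canister from where it was at the start of the episode above 0.02 m or angle between any of pill_pot, canister's own z axis and vertical above 0.25 rad).
It fails at once if the spatula or the abacus is moved more than 20 mm (distance of any of spatula, abacus from where it was at the start of the episode above 0.02 m).
It also fails if it takes over 48 s, if anything falls off the work surface, if the arm or the gripper's body presses on something with over 40 N, if the wrist force passes 120 N, or if a joint passes its speed limit or range.

ROBOT

A 7-joint arm with a two-finger parallel gripper is mounted at the origin on the work surface. World frame = base frame: x ahead of the robot, y to its left, z up, the work surface at z = 0. Lengths are in m, angles in degrees, forces in N, time in s.
With the tool pointing down it reaches from about 0.4 to 0.85 m from the base axis. Payload 4.5 kg.
Tool frame: the origin (TCP) lies between the finger pads; the fingertips stand 17 mm ahead of it and the grasp point (between the pads) lies 2 mm behind it (manip.finger_overhang is the distance from the TCP to the fingertips, in m); z points along the fingers, y is the direction in which the jaws open and shut (so a half turn about z gives the same grasp; the last joint's range is limited). The gripper opens to 85 mm and grips with 20 to 120 N. Pads are 22 mm wide; open, the fingers measure 114 mm over their backs; the gripper's body (76 mm by 85 mm) begins 54 mm behind the grasp point. The pads swing forward as they close: fully open they stand 13 mm farther back than shut.
Start: joints at [65.764, 39.483, -11.15, 89.685, 9.013, 51.709, -12.324], TCP at [0.276, -0.561, 0.248] pointing down, gripper open.
Joint ranges: [-172.22, 172.22], [-26.19, 119.32], [-84.43, 86.54], [7.71, 146.69], [-57.33, 237.33], [2.42, 119.75], [-152.13, 152.13]. Speed limits (degrees/s): [147.25, 147.25, 180, 180, 180, 180, 180].

INTERFACE

Orientations are given as a 3x3 rotation matrix whose columns are the frame's x, y, z axes.
In Python, from bench import sensors, cams, job, manip gives the robot as it stands. The module is installed in compiled form; this text tells all that it offers.
- The arm moves only by the tool apply_moves, never from a script. Its argument "series" is a list of rows, each a list of 3 entries, a list of its own where there are three numbers: the finger opening in cm, from 0 to 8.54, then the shift along the tool's x, y, z in cm, then the turn, a rotation vector about the tool's x, y, z in rad. In form: [[fingers, [dx, dy, dz], [wx, wy, wz]], ...]. A call has 1 to 10 rows; each row is the pose to reach, as a shift and turn from the pose commanded when the call began, along the tool's axes at that moment; what a row does not reach only later rows make up. A row lasts 1/10 s, in which the tool goes at most 50 mm and 8.59 degrees, less where a joint would pass 70% of its speed; a pose out of reach is approached as far as the arm can. A call with a gripper value outside its range is refused whole. The fingers move at their own pace and stop on an object; "force" is the grip in N (left out, the last holds). Time passes only in rows, so rows that repeat a pose let the fingers close. It gives the time, the measured TCP pose, the force and the opening at its end, in the units of the state.
- sensors.read_state(): the state, without advancing time (a new reading comes with each control period).
- cams.read_camera(name): name is "scene" or "top"; returns (picture, depth): 480x640x3 uint8, blue, green, red; 480x640 float32, m along the optical axis (not along the pixel's ray), 0 where there is no reading.
- cams.camera_model(name): a dict with "K" (3x3 intrinsics, pixels), "dist_coeffs" ([k1, k2, p1, p2, k3] as OpenCV has them; the pictures are not rectified), "origin" and "orientation" of the camera in the world. Camera axes: x right, y up, looking along -z (the intrinsics and any distortion apply to the point x, -y, -z); pixel columns grow to the right and rows downward; lengths in m; the calibration is good to about 2 mm. A picture is of the moment at which its call begins. camera_model takes no time and is no camera call.
- job.hand_in(): hands the job in, once; it reports no verdict.
The state is a dict: "clock": time; "qpos": joint angles; "qd": joint speeds; "effort": joint torques, N m; "ee_pos": TCP position; "eef_rot": TCP orientation; "wrist_force": force on the tool from outside, world axes, zero at the start; "ft_torque": the same for the moment, N m; "width": opening from 0.0 (shut) to 1.0 (fully open).
Only numpy, scipy, OpenCV 4.12 (cv2) and the standard library are available. Lean on these libraries where they do the work, as an engineer would, in place of code of your own. Each camera call takes 0.05 s, during which the arm holds its last target. There are 200 camera calls.

## Working session

There is one attempt and no reset: what is moved stays moved. The work goes in short steps, Python scripts to look and compute and a tool call to move; the robot and the scene stay as the last step left them, time stands still between calls to the robot, and variables do not carry over. Pictures are saved under pics/ and viewed, about 8 in all and at most 12, crops included, and the job is handed in when it is done.

Besides the shell and the picture viewer there is one more tool, called by a JSON object that holds its "name" and its "arguments", one argument or row to a line. apply_moves: Moves the arm, as the interface text tells. Its arguments: {"type":"object","properties":{"series":{"type":"array"},"force":{"type":"number"}},"required":["series"]}

```bash
mkdir -p pics
cat > h.py <<'E'
import numpy as np, cv2
from bench import sensors, cams, job, manip
def grab(n):
    im,d=cams.read_camera(n); return im,d
def cloud(n,d):
    m=cams.camera_model(n); K=np.array(m["K"]);D=np.array(m["dist_coeffs"])
    v,u=np.mgrid[0:480,0:640]
    p=cv2.undistortPoints(np.stack([u,v],-1).reshape(-1,1,2).astype(np.float32),K,D).reshape(480,640,2)
    c=np.stack([p[...,0]*d,-p[...,1]*d,-d],-1)
    return c@np.array(m["orientation"]).T+np.array(m["origin"])
E
python3 - <<'E'
from h import *
for n in("scene","top"):
    im,d=grab(n); cv2.imwrite(f"pics/{n}0.png",im); np.save(f"{n}0.npy",cloud(n,d)); m=cams.camera_model(n); print(n,m["origin"],m["orientation"],m["K"])
s=sensors.read_state(); print(s["clock"],s["ee_pos"],s["eef_rot"],s["width"],manip.finger_overhang)
E
```

```text
scene [1.20332139 0.22434656 0.92239223] [[-0.28644505 -0.75837808  0.58550142]
 [ 0.95799023 -0.21760048  0.18682812]
 [-0.01428096  0.61442063  0.78884938]] [[584.99604692   0.         315.64680436]
 [  0.         584.99604692 241.23319773]
 [  0.           0.           1.        ]]
top [0.3407942  0.03450561 1.38743391] [[ 0.01777161  0.98282056 -0.18370607]
 [-0.99982244  0.01862004  0.00289433]
 [ 0.00626522  0.18362201  0.98297696]] [[624.73190645   0.         311.77685438]
 [  0.         624.73190645 248.84088703]
 [  0.           0.           1.        ]]
0.1 [ 0.27533295 -0.56045422  0.24754886] [[ 8.97449491e-01  4.41116320e-01 -8.96617550e-04]
 [ 4.41117200e-01 -8.97448339e-01  1.44729608e-03]
 [-1.66242013e-04 -1.69438855e-03 -9.99998551e-01]] 1.00531368210456 0.017
```

View pics/top0.png

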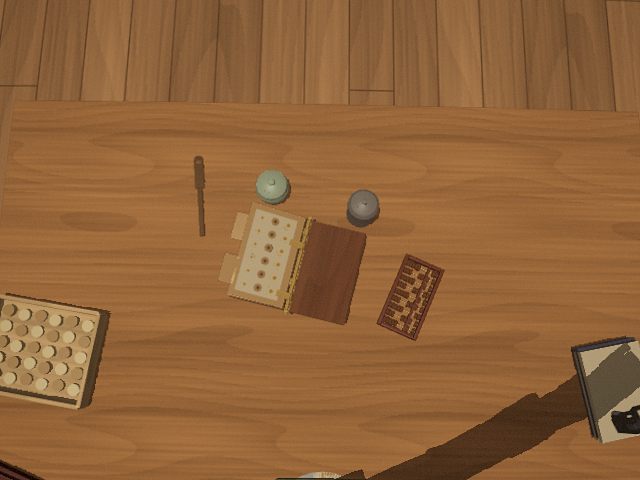

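View pics/scene0.png

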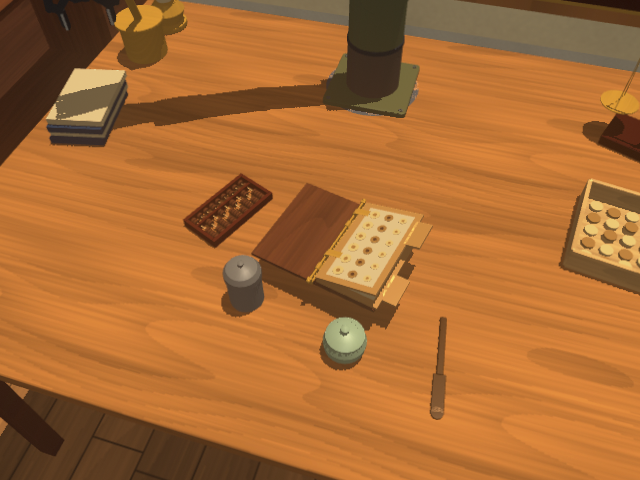

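Top view: spine runs from about (289,310) to (309,220), the near tab is at (229,268), and the bare cover is on the right. Next I measure the book pose and leaf angle.

Run:
```python
from h import *
P=np.load("top0.npy"); im=cv2.imread("pics/top0.png")
for n,(u,v) in dict(tab=(229,268),tab2=(239,226),cov=(330,275),leaf=(268,255),sp1=(289,310),sp2=(309,220)).items(): print(n,P[v,u].round(4))
v,u=np.mgrid[0:480,0:640]
# cover: height ~.0635 in right part
q=P[(u>285)&(u<375)&(v>205)&(v<335)]; q=q[(abs(q[:,2]-.0635)<.006)]
r=cv2.minAreaRect((q[:,:2]*1000).astype(np.float32)); print("cover rect",r,np.median(q[:,2]))
# leaf plane
poly=np.array([[258,212],[298,222],[280,298],[236,290]]); m=np.zeros((480,640),np.uint8); cv2.fillPoly(m,[poly],1)
q=P[m>0]; 
A=np.c_[q[:,:2],np.ones(len(q))]; c=np.linalg.lstsq(A,q[:,2],rcond=None)[0]; print("leaf plane",c,(A@c-q[:,2]).std())
q=P[(u>210)&(u<318)&(v>195)&(v<320)]; q=q[(q[:,2]>.06)&(q[:,2]<.13)]
S=np.load("scene0.npy")
for n,(a,b) in dict(tab=(418,236),leaf=(370,245),cov=(310,230)).items(): print("scene",n,S[b,a].round(4))
cv2.imwrite("pics/c.png",cv2.resize(im[180:350,190:450],None,fx=3,fy=3,interpolation=cv2.INTER_CUBIC))
```

```text
tab [0.5357 0.201  0.1116]
tab2 [0.6342 0.1887 0.0702]
cov [ 0.5329 -0.0096  0.0578]
leaf [0.5678 0.1225 0.093 ]
sp1 [0.4556 0.0765 0.0632]
sp2 [0.6508 0.0378 0.0682]
cover rect ((556.3446655273438, 0.14349365234375), (137.43724060058594, 248.23684692382812), 76.31376647949219) 0.06393606325298462
leaf plane [-0.33145626 -0.30245572  0.32138216] 0.06346123517590355
scene tab [0.5386 0.2026 0.1093]
scene leaf [0.5695 0.1237 0.0935]
scene cov [0.5409 0.0023 0.0608]
```

View pics/c.png

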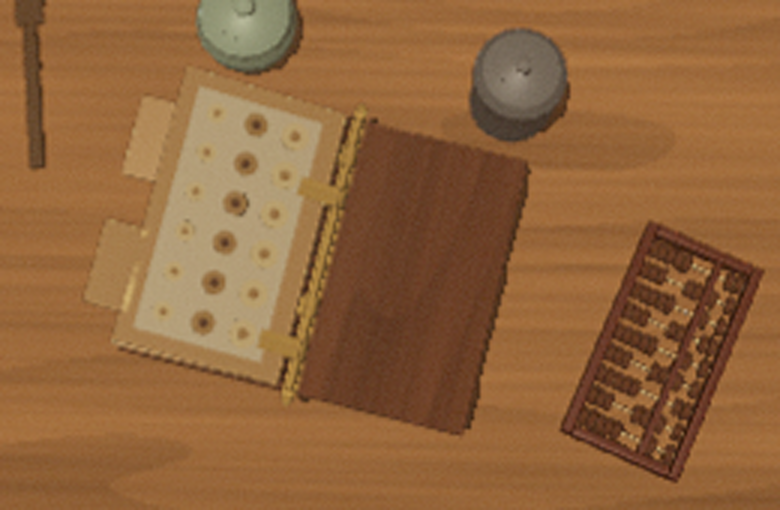

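The crop shows the top leaf slightly raised, with its tab at crop (117,262). The second tab is at (150,138), and the cover corners are (370,122), (528,162), (465,434) and (303,400).

Run:
```python
from h import *
from scipy.optimize import least_squares
m=cams.camera_model("top"); K=np.array(m["K"]);D=np.array(m["dist_coeffs"]);R=np.array(m["orientation"]);o=np.array(m["origin"])
def proj(X):
    c=(np.asarray(X)-o)@R; c=c*[1,-1,-1]
    return cv2.projectPoints(c.reshape(-1,1,3),np.zeros(3),np.zeros(3),K,D)[0][:,0]
# book-frame: cover corners, spine ends, tab corners
def model(p):
    x,y,t,a=p
    L=[[.102,-.005,.0635],[.102,-.126,.0635],[-.102,-.126,.0635],[-.102,-.005,.0635],[.106,0,.072],[-.106,0,.072]]
    for s,r in((-.02,.156),(-.08,.156),(-.1,.13),(.1,.13)):
        L.append([s,r*np.cos(a)-.006*np.sin(a),.07+r*np.sin(a)+.006*np.cos(a)])
    for s,r in((.08,.156),(.02,.156)): L.append([s,r,.0695])
    L=np.array(L); c,s=np.cos(t),np.sin(t)
    return np.c_[x+c*L[:,0]-s*L[:,1],y+s*L[:,0]+c*L[:,1],L[:,2]]
px=np.array([(370,122),(528,162),(465,434),(303,400),(362,110),(288,400),(105,220),(85,298),(113,345),(190,68),(140,95),(124,172)])/3.+[190,180]-.33
f=least_squares(lambda p:(proj(model(p))-px).ravel(),[.555,.06,-.2,.25],loss="soft_l1")
print(f.x,(proj(model(f.x))-px).round(1).tolist())
P=np.load("top0.npy");S=np.load("scene0.npy")
x,y,t,a=f.x;c,s=np.cos(t),np.sin(t)
for Q,r,n in((P,(236,280,225,285),"top"),(S,(350,400,225,270),"scene")):
    q=Q[r[2]:r[3],r[0]:r[1]].reshape(-1,3); b=np.c_[c*(q[:,0]-x)+s*(q[:,1]-y),-s*(q[:,0]-x)+c*(q[:,1]-y),q[:,2]]
    b=b[(abs(b[:,0])<.095)&(b[:,1]>.015)&(b[:,1]<.125)&(b[:,2]>.07)]
    l=np.polyfit(b[:,1],b[:,2],1); print(n,"leaf slope->angle",np.arctan(l[0]),l[1],len(b))
```

```text
[ 0.55330602  0.05839117 -0.22535316  0.22342731] [[-0.8, -0.1], [0.7, -0.3], [-0.0, 0.8], [-1.6, -1.7], [0.1, 0.7], [0.5, -0.8], [0.8, -0.1], [-0.2, 1.7], [0.1, -1.3], [-0.6, -0.2], [1.5, 0.3], [-0.5, 0.9]]
top leaf slope->angle 0.24572035196313644 0.07725806916214342 2424
scene leaf slope->angle 0.24727009978848802 0.07605654284875313 2169
```

Run:
```python
from h import *
from scipy.spatial.transform import Rotation as Ro
import itertools
s=sensors.read_state(); q=np.array(s["qpos"]);R=np.array(s["eef_rot"]); print(q,s["ee_pos"],s["wrist_force"])
if abs(q).max()>6.3: q=np.radians(q)
res=[]
for sg in itertools.product([1,-1],repeat=7):
  for o1,o3,o5,o7 in itertools.product([0,1,2,3],[0,2],[0,1,2,3],[0,1,2,3]):
    e=q*sg+np.array([o1,0,o3,0,o5,0,o7])*np.pi/2
    M=Ro.from_euler("ZYZ",e[:3])*Ro.from_euler("YZY",e[3:6])*Ro.from_euler("Z",e[6])
    res.append((np.degrees((M.inv()*Ro.from_matrix(R)).magnitude()),sg,(o1,o3,o5,o7)))
res.sort(key=lambda r:r[0])
for r in res[:14]: print(r)
```

```text
[ 65.76768618  39.52939738 -11.14466033  89.73978301   9.01521579
  51.71044163 -12.32373778] [ 0.27533295 -0.56045422  0.24754886] [-0.34918841  0.27827194  0.17367135]
(np.float64(2.710766274192458e-14), (-1, 1, -1, 1, -1, -1, -1), (0, 0, 2, 3))
(np.float64(2.7833817970638187e-14), (-1, 1, -1, -1, -1, 1, -1), (0, 2, 2, 1))
(np.float64(3.267495001146547e-14), (-1, 1, -1, 1, -1, 1, -1), (0, 0, 0, 1))
(np.float64(3.3590319900696805e-14), (-1, -1, -1, -1, -1, 1, -1), (2, 0, 2, 1))
(np.float64(3.5952797363198606e-14), (-1, 1, -1, -1, -1, -1, -1), (0, 2, 0, 3))
(np.float64(4.445833494884437e-14), (-1, -1, -1, -1, -1, -1, -1), (2, 0, 0, 3))
(np.float64(4.5004259357768496e-14), (-1, -1, -1, 1, -1, -1, -1), (2, 2, 2, 3))
(np.float64(5.0511948944403494e-14), (-1, -1, -1, 1, -1, 1, -1), (2, 2, 0, 1))
(np.float64(0.13795299411621614), (-1, 1, -1, 1, -1, 1, -1), (1, 0, 0, 2))
(np.float64(0.137952994116217), (-1, -1, -1, -1, -1, -1, -1), (3, 0, 0, 0))
(np.float64(0.1379529941162197), (-1, 1, -1, -1, -1, -1, -1), (1, 2, 0, 0))
(np.float64(0.137952994116221), (-1, -1, -1, -1, -1, 1, -1), (3, 0, 2, 2))
(np.float64(0.13795299411622106), (-1, 1, -1, 1, -1, -1, -1), (1, 0, 2, 0))
(np.float64(0.13795299411622147), (-1, -1, -1, 1, -1, 1, -1), (3, 2, 0, 2))
```

{"name": "apply_moves", "arguments": {
  "series": [
    [0,[24,-21.5,-8],[0.3,0.2,0.3]],
    [0,[24,-21.5,-8],[0.3,0.2,0.3]],
    [0,[24,-21.5,-8],[0.3,0.2,0.3]],
    [0,[24,-21.5,-8],[0.3,0.2,0.3]],
    [0,[24,-21.5,-8],[0.3,0.2,0.3]],
    [0,[24,-21.5,-8],[0.3,0.2,0.3]],
    [0,[24,-21.5,-8],[0.3,0.2,0.3]],
    [0,[24,-21.5,-8],[0.3,0.2,0.3]]
  ]
}}

```text
clock: 0.9
ee_pos: [0.3982, -0.2567, 0.3298]
eef_rot: [[0.979, 0.178, 0.097], [0.136, -0.931, 0.34], [0.151, -0.32, -0.935]]
wrist_force: [0.3, -0.4, 0.3]
width: 0.0
```

```bash
cat > log.py <<'E'
from h import *
import json
s=sensors.read_state()
with open("log.txt","a") as f: f.write(json.dumps([list(map(float,s["qpos"])),list(map(float,s["ee_pos"])),np.array(s["eef_rot"]).tolist()])+"\n")
print(s["clock"],np.round(s["qpos"],1),np.round(s["ee_pos"],4),np.round(s["eef_rot"],3).tolist(),np.round(s["wrist_force"],1),s["width"])
E
python3 log.py
```

```text
0.9 [ 51.5  27.5 -18.2 103.2 -13.3  58.  -38.2] [ 0.3982 -0.2567  0.3298] [[0.979, 0.178, 0.097], [0.136, -0.931, 0.34], [0.151, -0.32, -0.935]] [ 0.3 -0.4  0.3] 0.0002132162647367596
```

{"name": "apply_moves", "arguments": {
  "series": [
    [0,[12,-16,0],[0.0,-0.5,0.4]],
    [0,[12,-16,0],[0.0,-0.5,0.4]],
    [0,[12,-16,0],[0.0,-0.5,0.4]],
    [0,[12,-16,0],[0.0,-0.5,0.4]],
    [0,[12,-16,0],[0.0,-0.5,0.4]],
    [0,[12,-16,0],[0.0,-0.5,0.4]],
    [0,[12,-16,0],[0.0,-0.5,0.4]]
  ]
}}

```text
clock: 1.6
ee_pos: [0.4863, -0.0992, 0.3961]
eef_rot: [[0.895, -0.221, -0.388], [-0.091, -0.941, 0.327], [-0.437, -0.257, -0.862]]
wrist_force: [1.3, -0.3, 0.3]
width: -0.004
```

```bash
python3 log.py
```

```text
1.6 [ 19.4  35.4  -9.7  78.2  -9.1  93.6 -87.9] [ 0.4863 -0.0992  0.3961] [[0.895, -0.221, -0.388], [-0.091, -0.941, 0.327], [-0.437, -0.257, -0.862]] [ 1.3 -0.3  0.3] -0.0035807304863093316
```

```bash
cat > kin.py <<'E'
import numpy as np, json
from scipy.spatial.transform import Rotation as Ro
SG=np.array([-1,1,-1,1,-1,1,-1])
lo=np.array([-172.22,-26.19,-84.43,7.71,-57.33,2.42,-152.13]);hi=np.array([172.22,119.32,86.54,146.69,237.33,119.75,152.13])
def frames(q):
    R=np.eye(3);out=[]
    e=np.radians(q)*SG; e[6]+=np.pi/2
    for k in range(7):
        R=R@Ro.from_euler("zyzyzyz"[k],e[k]).as_matrix(); out.append(R)
    return out
def basis(q):
    F=frames(q); z=np.array([0,0,1.]);x=np.array([1.,0,0])
    return np.c_[z,F[1]@z,F[3]@z,F[5]@z,F[2]@x,F[3]@x,F[5]@x], F
def fit():
    A=[];b=[]
    for l in [[65.76768618,39.52939738,-11.14466033,89.73978301,9.01521579,51.71044163,-12.32373778],[0.27533295,-0.56045422,0.24754886]],*map(json.loads,open("log.txt")):
        A.append(basis(np.array(l[0]))[0]); b.append(l[1])
    A=np.vstack(A);b=np.hstack(b); r=np.linalg.lstsq(A,b,rcond=None); return r[0],A@r[0]-b,r[3]
E
python3 - <<'E'
from kin import *
r=fit(); np.set_printoptions(suppress=True,precision=4); print(r)
E
```

```text
(array([ 0.0381,  0.6527,  0.2659,  0.2428, -0.0302, -0.1161,  0.0424]), array([ 0.0137,  0.0035, -0.0051, -0.0072, -0.006 ,  0.0016, -0.0023,
        0.0039,  0.0035]), array([3.4236, 2.9655, 0.4769, 0.3956, 0.2073, 0.1757, 0.1649]))
```

Run:
```python
from kin import *
for l in map(json.loads,open("log.txt")):
    F=frames(np.array(l[0])); print(np.degrees(Ro.from_matrix(F[6].T@np.array(l[2])).magnitude()))
np.set_printoptions(suppress=True,precision=4)
A=[];b=[]
for l in [[65.76768618,39.52939738,-11.14466033,89.73978301,9.01521579,51.71044163,-12.32373778],[0.27533295,-0.56045422,0.24754886]],*map(json.loads,open("log.txt")):
    F=frames(np.array(l[0])); z=np.array([0,0,1.]);x=np.array([1.,0,0])
    A.append(np.c_[z,F[0]@x,F[1]@z,F[2]@x,F[3]@z,F[3]@x,F[5]@z,F[5]@x]);b.append(l[1])
A=np.vstack(A);b=np.hstack(b);print(A.shape);
import itertools
for n in (4,5,6):
  for c in itertools.combinations(range(8),n):
    r=np.linalg.lstsq(A[:,c],b,rcond=None)[0]; e=abs(A[:,c]@r-b).max()
    if e<3e-3: print(c,r,e)
```

```text
2.888520428769451e-14
3.116683617745461e-14
(9, 8)
```

{"name": "apply_moves", "arguments": {
  "series": [
    [0,[-5,-8,5],[0.3,0.3,-0.2]],
    [0,[-5,-8,5],[0.3,0.3,-0.2]],
    [0,[-5,-8,5],[0.3,0.3,-0.2]],
    [0,[-5,-8,5],[0.3,0.3,-0.2]]
  ]
}}

```text
clock: 2.0
ee_pos: [0.4361, -0.0045, 0.3961]
eef_rot: [[0.994, -0.101, -0.048], [-0.055, -0.817, 0.574], [-0.097, -0.568, -0.817]]
wrist_force: [0.1, -1.1, -0.0]
width: 0.002
```

```bash
python3 log.py
```

```text
2.0 [ 29.9  23.2 -19.  105.1 -28.7  66.7 -68.4] [ 0.4361 -0.0045  0.3961] [[0.994, -0.101, -0.048], [-0.055, -0.817, 0.574], [-0.097, -0.568, -0.817]] [ 0.1 -1.1 -0. ] 0.0022476649379142948
```

{"name": "apply_moves", "arguments": {
  "series": [
    [0,[-5,-5,0],[-0.3,0.4,0.0]],
    [0,[-5,-5,0],[-0.3,0.4,0.0]],
    [0,[-5,-5,0],[-0.3,0.4,0.0]],
    [0,[-5,-5,0],[-0.3,0.4,0.0]]
  ]
}}

```text
clock: 2.4
ee_pos: [0.3942, 0.0416, 0.431]
eef_rot: [[0.94, -0.133, 0.314], [-0.217, -0.944, 0.247], [0.264, -0.301, -0.917]]
wrist_force: [0.2, 0.3, -0.2]
width: -0.0
```

```bash
python3 log.py
```

```text
2.4 [ 19.    1.2 -21.1 122.  -21.1  39.3 -88.3] [0.3942 0.0416 0.431 ] [[0.94, -0.133, 0.314], [-0.217, -0.944, 0.247], [0.264, -0.301, -0.917]] [ 0.2  0.3 -0.2] -0.0003636217826498686
```

{"name": "apply_moves", "arguments": {
  "series": [
    [0,[0,-5,-4],[-0.3,0.0,0.4]],
    [0,[0,-5,-4],[-0.3,0.0,0.4]],
    [0,[0,-5,-4],[-0.3,0.0,0.4]],
    [0,[0,-5,-4],[-0.3,0.0,0.4]]
  ]
}}

```text
clock: 2.8
ee_pos: [0.3904, 0.0775, 0.4824]
eef_rot: [[0.854, -0.464, 0.237], [-0.488, -0.871, 0.052], [0.182, -0.16, -0.97]]
wrist_force: [0.7, -0.3, 0.3]
width: 0.001
```

```bash
python3 log.py
```

```text
2.8 [   9.5    0.5  -28.6  110.1    2.2   55.6 -139. ] [0.3904 0.0775 0.4824] [[0.854, -0.464, 0.237], [-0.488, -0.871, 0.052], [0.182, -0.16, -0.97]] [ 0.7 -0.3  0.3] 0.001153169631050719
```

{"name": "apply_moves", "arguments": {
  "series": [
    [0,[3,-5,-5],[-0.3,0.3,0.2]],
    [0,[3,-5,-5],[-0.3,0.3,0.2]],
    [0,[3,-5,-5],[-0.3,0.3,0.2]],
    [0,[3,-5,-5],[-0.3,0.3,0.2]]
  ]
}}

```text
clock: 3.2
ee_pos: [0.4101, 0.0803, 0.4975]
eef_rot: [[0.833, -0.502, 0.231], [-0.513, -0.858, -0.013], [0.205, -0.108, -0.973]]
wrist_force: [1.1, -0.4, -0.4]
width: -0.003
```

```bash
python3 log.py
cat > kin2.py <<'E'
from kin import *
E3=np.eye(3)
def cols(q):
    F=frames(q); x,y,z=E3
    return np.c_[z,F[0]@x,F[0]@y,F[1]@x,F[1]@z,F[2]@x,F[2]@y,F[3]@x,F[3]@z,F[4]@x,F[4]@y,F[5]@x,F[5]@z,F[6]@x,F[6]@y]
def data():
    return [(np.array(l[0]),np.array(l[1])) for l in [[[65.76768618,39.52939738,-11.14466033,89.73978301,9.01521579,51.71044163,-12.32373778],[0.27533295,-0.56045422,0.24754886]],*map(json.loads,open("log.txt"))]]
E
python3 - <<'E'
from kin2 import *
np.set_printoptions(suppress=True,precision=4)
D=data();A=np.vstack([cols(q) for q,_ in D]);b=np.hstack([p for _,p in D])
r,_,_,sv=np.linalg.lstsq(A,b,rcond=1e-6); print(r,abs(A@r-b).max(),sv)
E
```

```text
3.2 [ -32.     1.3   10.6  106.4    6.1   60.2 -144.8] [0.4101 0.0803 0.4975] [[0.833, -0.502, 0.231], [-0.513, -0.858, -0.013], [0.205, -0.108, -0.973]] [ 1.1 -0.4 -0.4] -0.00299218545672561
[ 0.3469  0.     -0.0188 -0.      0.5634 -0.     -0.0269  0.      0.3448
 -0.     -0.0004 -0.      0.3165  0.     -0.    ] 8.894174285956069e-10 [6.2388 5.7221 4.9887 1.7789 1.7553 0.7223 0.6952 0.613  0.5696 0.4569
 0.4087 0.3029 0.1444 0.0675 0.0658]
```

```bash
cat > plan.py <<'E'
from kin2 import *
from scipy.optimize import least_squares
_D=data();_A=np.vstack([cols(q) for q,_ in _D]);_b=np.hstack([p for _,p in _D]);LEN=np.linalg.lstsq(_A,_b,rcond=1e-6)[0].round(4)
BX,BY,BT=.5533,.0584,-.2254
BR=Ro.from_euler("z",BT).as_matrix(); BO=np.array([BX,BY,0])
def fk(q): return cols(q)@LEN, frames(q)[6]
def pts(q):
    F=frames(q); z=E3[2];y=E3[1]; C=cols(q)*LEN
    return C[:,:5].sum(1),C[:,:9].sum(1) # elbow, wrist
def pose(a,r,gap,dang,roll=0,s=-.05,hw=.011):
    """leaf angle a, tip-centre radius r, tip surface gap under face; dang: pitch below horizontal of tool z (pointing -y book)."""
    er=np.array([0,np.cos(a),np.sin(a)]);et=np.array([0,-np.sin(a),np.cos(a)])
    d=np.array([0,-np.cos(dang),-np.sin(dang)]); n=np.array([0,-np.sin(dang),np.cos(dang)]) # lateral, faces leaf
    h=hw*abs(n@et)
    T=np.array([s,0,.07])+r*er+(.0005-gap-h)*et
    xt=Ro.from_rotvec(d*roll).apply(n)   # tool x
    R=np.c_[xt,np.cross(d,xt),d]
    return BO+BR@(T-.017*d), BR@R
def ik(p,R,q0):
    def f(q):
        P,Q=fk(q); return np.r_[(P-p)*10,Ro.from_matrix(R.T@Q).as_rotvec()*2,(q-q0)*2e-5]
    r=least_squares(f,np.clip(q0,lo+.1,hi-.1),bounds=(lo+2,hi-2)); P,Q=fk(r.x)
    return r.x,np.linalg.norm(P-p),np.degrees(Ro.from_matrix(R.T@Q).magnitude())
E
python3 - <<'E'
from plan import *
np.set_printoptions(suppress=True,precision=3,linewidth=150)
print(LEN)
rng=np.random.default_rng(0)
a0=.246
for roll in(0,90,180,270):
  sols=[]
  for k in range(25):
    q0=rng.uniform(lo+5,hi-5); q,e,g=ik(*pose(a0,.14,.01,.14,np.radians(roll)),q0)
    if e<1e-3 and g<.5:
        el,w=pts(q); 
        if el[2]>.2: sols.append((np.minimum(q-lo,hi-q).min(),q,el))
  sols.sort(key=lambda t:-t[0])
  print("roll",roll,len(sols))
  for m,q,el in sols[:3]:
    tr=[];qq=q
    for a,dg in((.6,.5),(1.,.9),(1.3,1.2),(1.57,1.5),(1.9,1.57),(2.3,1.57),(2.7,1.57),(3.14,1.57)):
        qq,e,g=ik(*pose(a,.143,0,dg,np.radians(roll)),qq); tr.append((round(e*1e3,1),round(g,1)))
    print(round(m,1),q,el,pts(q)[1],"->",qq,tr)
print(pose(a0,.14,.01,.14))
E
```

```text
[ 0.347  0.    -0.019 -0.     0.563 -0.    -0.027  0.     0.345 -0.    -0.    -0.     0.317  0.    -0.   ]
roll 0 9
11.5 [-56.51   93.161  42.924  49.335   7.569 108.217 137.608] [0.326 0.459 0.316] [0.61  0.529 0.131] -> [  6.737  45.629  -6.339 122.006  20.205  13.343 149.678] [(np.float64(0.0), np.float64(0.0)), (np.float64(0.0), np.float64(0.0)), (np.float64(0.0), np.float64(0.0)), (np.float64(0.0), np.float64(0.0)), (np.float64(0.0), np.float64(0.0)), (np.float64(0.0), np.float64(0.0)), (np.float64(0.0), np.float64(0.0)), (np.float64(0.0), np.float64(0.0))]
10.9 [-55.408  92.042  38.258  49.229  10.999 108.864 134.99 ] [0.335 0.453 0.327] [0.61  0.529 0.131] -> [  6.735  45.629  -6.335 122.006  20.195  13.342 149.688] [(np.float64(0.0), np.float64(0.0)), (np.float64(0.0), np.float64(0.0)), (np.float64(0.0), np.float64(0.0)), (np.float64(0.0), np.float64(0.0)), (np.float64(0.0), np.float64(0.0)), (np.float64(0.0), np.float64(0.0)), (np.float64(0.0), np.float64(0.0)), (np.float64(0.0), np.float64(0.0))]
8.2 [-51.787  89.395  24.715  48.875  20.783 111.559 127.711] [0.363 0.431 0.3
[... 3937 characters left out ...]
 (np.float64(0.0), np.float64(0.0)), (np.float64(0.0), np.float64(0.0)), (np.float64(0.0), np.float64(0.0))]
11.9 [ -57.157   93.912   45.855   49.397    5.402  107.889 -130.726] [0.321 0.462 0.308] [0.61  0.529 0.131] -> [ -1.647  46.178   7.357 122.411 -24.484  12.77  -75.505] [(np.float64(0.0), np.float64(0.0)), (np.float64(0.0), np.float64(0.0)), (np.float64(0.0), np.float64(0.0)), (np.float64(0.0), np.float64(0.0)), (np.float64(0.0), np.float64(0.0)), (np.float64(0.0), np.float64(0.0)), (np.float64(0.0), np.float64(0.0)), (np.float64(0.0), np.float64(0.0))]
(array([0.54 , 0.223, 0.087]), array([[-0.031, -0.975, -0.221],
       [-0.136,  0.223, -0.965],
       [ 0.99 ,  0.   , -0.14 ]]))
```

```bash
cat > mk.py <<'E'
from plan import *
from scipy.spatial.transform import Slerp
import sys
def rows(targets,p0,R0,n=None,grip=0):
    out=[]
    for p,R in targets:
        d=R0.T@(p-p0)*100; w=Ro.from_matrix(R0.T@R).as_rotvec()
        out.append([grip,[round(float(v),2) for v in d],[round(float(v),3) for v in w]])
    return out
def sim(q,targets):
    for p,R in targets:
        q2,e,g=ik(p,R,q); q=q2
    return q,e,g
E
python3 - <<'E'
from mk import *
from h import sensors
np.set_printoptions(suppress=True,precision=3,linewidth=150)
s=sensors.read_state();q=np.array(s["qpos"]);p0,R0=fk(q)
P=np.load("top0.npy")
for u,v in((108,310),(80,408),(20,300),(95,350),(202,236),(198,157),(378,323)): print((u,v),P[v,u])
H=pose(.246,.30,-.22,.75,np.pi); print("H",H)
B=pose(.246,.19,.014,.14,np.pi)
print("rel angle",np.degrees(Ro.from_matrix(R0.T@H[1]).as_rotvec()))
def seg(a,b,n):
    sl=Slerp([0,1],Ro.from_matrix([a[1],b[1]])); return [(a[0]+(b[0]-a[0])*t,sl(t).as_matrix()) for t in np.linspace(0,1,n+1)[1:]]
for T in (seg((p0,R0),H,12),seg(H,B,8)):
    for t in T:
        q,e,g=ik(*t,q); print(q.round(0),pts(q)[0].round(2),pts(q)[1].round(2),round(e,4),round(g,1))
print(rows([H],p0,R0),rows([B],*H))
E
```

```text
(108, 310) [ 0.453  0.482 -0.002]
(80, 408) [0.242 0.514 0.039]
(20, 300) [0.466 0.656 0.056]
(95, 350) [0.364 0.493 0.032]
(202, 236) [0.625 0.28  0.   ]
(198, 157) [0.81  0.297 0.008]
(378, 323) [ 0.435 -0.117  0.018]
H (array([0.561, 0.315, 0.359]), array([[ 0.152,  0.975, -0.164],
       [ 0.664, -0.223, -0.713],
       [-0.732, -0.   , -0.682]]))
rel angle [ -37.977  -45.668 -105.317]
[ -31.    6.   10.  102.    4.   64. -136.] [0.06 0.02 0.91] [0.38 0.11 0.8 ] 0.0 0.0
[ -31.   11.    8.   98.    4.   69. -128.] [0.1  0.04 0.9 ] [0.41 0.14 0.79] 0.0 0.0
[ -31.   16.    6.   93.    4.   74. -121.] [0.14 0.06 0.89] [0.45 0.17 0.78] 0.0 0.0
[ -31.   21.    4.   88.    5.   79. -115.] [0.18 0.09 0.87] [0.48 0.21 0.76] 0.0 0.0
[ -32.   26.    2.   83.    6.   84. -109.] [0.22 0.11 0.86] [0.51 0.25 0.75] 0.0 0.0
[ -33.   30.    1.   78.    8.   90. -103.] [0.25 0.14 0.83] [0.54 0.29 0.73] 0.0 0.0
[-34.  35.  -1.  72.  11.  95. -97.] [0.28 0.17 0.81] [0.56 0.33 0.7 ] 0.0 0.0
[-35.  40.  -2.  67.  14. 101. -90.] [0.31 0.19 0.78] [0.58 0.38 0.68] 0.0 0.0
[-37.  45.  -4.  61.  17. 106. -8
[... 319 characters left out ...]
 [0.36 0.34 0.62] [0.61 0.55 0.52] 0.0 0.0
[-46.  64.   2.  46.  28. 117. -55.] [0.37 0.35 0.59] [0.62 0.56 0.47] 0.0 0.0
[-46.  68.   3.  46.  29. 118. -56.] [0.37 0.37 0.56] [0.62 0.57 0.42] 0.0 0.0
[-47.  72.   5.  46.  29. 118. -56.] [0.38 0.38 0.52] [0.62 0.57 0.36] 0.0 0.0
[-49.  77.  10.  44.  27. 118. -54.] [0.37 0.4  0.48] [0.62 0.58 0.31] 0.0 0.0
[-51.  82.  18.  42.  23. 118. -52.] [0.37 0.42 0.43] [0.62 0.58 0.25] 0.0 0.0
[-53.  88.  31.  39.  16. 118. -46.] [0.35 0.44 0.36] [0.62 0.58 0.2 ] 0.0 0.0
[-57.  99.  61.  36.  -6. 118. -33.] [0.32 0.46 0.26] [0.62 0.58 0.14] 0.0007 0.3
[[0, [-2.34, -26.24, 16.63], [-0.663, -0.797, -1.838]]] [[0, [16.27, 0.0, 21.3], [0.0, -0.61, -0.0]]]
```

```bash
cat >> plan.py <<'E'
def pose(a,r,gap,eta,beta=np.pi/2,s=-.05,hw=.011,roll=0.):
    """tool z = (cos b, -sin b cos eta, -sin b sin eta) in book axes; tool x = -n (roll 180)"""
    er=np.array([0,np.cos(a),np.sin(a)]);et=np.array([0,-np.sin(a),np.cos(a)])
    d=np.array([np.cos(beta),-np.sin(beta)*np.cos(eta),-np.sin(beta)*np.sin(eta)]); n=np.array([0,-np.sin(eta),np.cos(eta)])
    T=np.array([s,0,.07])+r*er+(.0005-gap-hw*abs(n@et))*et
    R=np.c_[-n,np.cross(d,-n),d]
    return BO+BR@(T-.017*d), BR@R@Ro.from_euler("z",roll).as_matrix()
E
python3 - <<'E'
from plan import *
np.set_printoptions(suppress=True,precision=3,linewidth=150)
rng=np.random.default_rng(1)
qs=[np.array([-55,91,36,49,12,109,-46.])]+[np.array([-55,91,36,49,12,109,-46.])+rng.normal(0,15,7) for _ in range(3)]
for be in(90,75,60,50):
  for s,r in((-.05,.14),(-.05,.185),(-.12,.14)):
    best=None
    for q0 in qs:
      q,e,g=ik(*pose(.246,r,.012,.14,np.radians(be),s),q0)
      if e<1e-3 and g<.5:
        m=np.minimum(q-lo,hi-q).min()
        if best is None or m>best[0]: best=(m,q)
    print(be,s,r,best and (best[0].round(1),best[1].round(0),pts(best[1])[0].round(2),pts(best[1])[1].round(2)))
E
```

```text
90 -0.05 0.14 (np.float64(11.4), array([-56.,  93.,  43.,  49.,   7., 108., -42.]), array([0.33, 0.46, 0.31]), array([0.61, 0.53, 0.13]))
90 -0.05 0.185 (np.float64(2.0), array([-56.,  96.,  46.,  37.,   5., 118., -40.]), array([0.33, 0.45, 0.29]), array([0.62, 0.57, 0.14]))
90 -0.12 0.14 (np.float64(16.1), array([-63.,  91.,  41.,  60.,   4., 104., -46.]), array([0.27, 0.49, 0.34]), array([0.54, 0.54, 0.13]))
75 -0.05 0.14 (np.float64(28.3), array([-66.,  91.,  44.,  65.,  13.,  90., -44.]), array([0.25, 0.51, 0.34]), array([0.52, 0.54, 0.13]))
75 -0.05 0.185 (np.float64(22.0), array([-65.,  92.,  44.,  56.,  12.,  98., -42.]), array([0.26, 0.5 , 0.33]), array([0.53, 0.58, 0.14]))
75 -0.12 0.14 (np.float64(30.0), array([-69.,  87.,  34.,  73.,  16.,  90., -53.]), array([0.22, 0.52, 0.38]), array([0.45, 0.55, 0.13]))
60 -0.05 0.14 (np.float64(34.7), array([-68.,  85.,  29.,  79.,  33.,  78., -61.]), array([0.23, 0.51, 0.4 ]), array([0.44, 0.52, 0.12]))
60 -0.05 0.185 (np.float64(34.2), array([-68.,  85.,  30.,  72.,  31.,  84., -57.]), array([0.23, 0.51, 0.39]), array([0.45, 0.57, 0.13]))
60 -0.12 0.14 (np.float64(36.0), array([-73.,  83.,  27.,  85.,  30.,  78., -65.]), array([0.18, 0.53, 0.41]), array([0.37, 0.54, 0.12]))
50 -0.05 0.14 (np.float64(35.5), array([-71.,  84.,  28.,  89.,  41.,  70., -70.]), array([0.2 , 0.52, 0.41]), array([0.38, 0.5 , 0.12]))
50 -0.05 0.185 (np.float64(35.7), array([-72.,  84.,  28.,  82.,  39.,  75., -64.]), array([0.19, 0.53, 0.41]), array([0.39, 0.54, 0.13]))
50 -0.12 0.14 (np.float64(36.5), array([-77.,  83.,  25.,  94.,  38.,  70., -73.]), array([0.14, 0.54, 0.42]), array([0.32, 0.52, 0.12]))
```

```bash
cat >> mk.py <<'E'
def seg(a,b,n):
    sl=Slerp([0,1],Ro.from_matrix([a[1],b[1]])); return [(a[0]+(b[0]-a[0])*t,sl(t).as_matrix()) for t in np.linspace(0,1,n+1)[1:]]
E
python3 - <<'E'
from mk import *
from h import sensors
np.set_printoptions(suppress=True,precision=3,linewidth=150)
s=sensors.read_state();q=np.array(s["qpos"]);p0,R0=fk(q)
b=np.radians(75)
H=pose(0,.26,-.2,.6,b); B=pose(.246,.19,.014,.17,b)
T=seg((p0,R0),H,12)+seg(H,B,6)
for i,t in enumerate(T):
    q,e,g=ik(*t,q)
    if i%2: print(q.round(0),pts(q)[0].round(2),pts(q)[1].round(2),round(e,4),round(g,1))
M=T[5];print(H[0],B[0]); print(rows([M],p0,R0),rows([H],*M),rows([B],*H))
E
```

```text
[ -33.   12.    7.   99.    7.   68. -132.] [0.11 0.05 0.9 ] [0.41 0.16 0.77] 0.0 0.0
[ -35.   23.    4.   91.   11.   77. -120.] [0.19 0.11 0.86] [0.48 0.25 0.73] 0.0 0.0
[ -38.   34.    0.   81.   16.   87. -109.] [0.26 0.18 0.81] [0.52 0.35 0.67] 0.0 0.0
[-42.  44.  -2.  72.  23.  96. -96.] [0.31 0.25 0.75] [0.55 0.44 0.6 ] 0.0 0.0
[-46.  54.  -4.  63.  31. 103. -80.] [0.33 0.31 0.68] [0.55 0.53 0.52] 0.0 0.0
[-50.  63.  -5.  55.  40. 108. -63.] [0.34 0.37 0.6 ] [0.54 0.6  0.44] 0.0 0.0
[-50.  69.  -3.  57.  42. 108. -64.] [0.35 0.39 0.55] [0.54 0.6  0.35] 0.0 0.0
[-51.  76.  -2.  57.  43. 110. -65.] [0.36 0.41 0.48] [0.54 0.6  0.25] 0.0 0.0
[-51.  84.  -0.  54.  45. 112. -64.] [0.37 0.42 0.4 ] [0.53 0.58 0.15] 0.0 0.0
[0.561 0.337 0.271] [0.546 0.272 0.095]
[[0, [-2.62, -13.6, 12.61], [-0.485, -0.333, -0.973]]] [[0, [14.22, -11.67, 3.55], [-0.485, -0.333, -0.973]]] [[0, [10.68, -4.0, 14.92], [0.0, -0.415, -0.111]]]
```

{"name": "apply_moves", "arguments": {
  "series": [
    [0,[-2.6,-13.6,12.6],[-0.485,-0.333,-0.973]],
    [0,[-2.6,-13.6,12.6],[-0.485,-0.333,-0.973]],
    [0,[-2.6,-13.6,12.6],[-0.485,-0.333,-0.973]],
    [0,[-2.6,-13.6,12.6],[-0.485,-0.333,-0.973]],
    [0,[-2.6,-13.6,12.6],[-0.485,-0.333,-0.973]],
    [0,[-2.6,-13.6,12.6],[-0.485,-0.333,-0.973]],
    [0,[-2.6,-13.6,12.6],[-0.485,-0.333,-0.973]],
    [0,[-2.6,-13.6,12.6],[-0.485,-0.333,-0.973]],
    [0,[-2.6,-13.6,12.6],[-0.485,-0.333,-0.973]]
  ]
}}

```text
clock: 4.1
ee_pos: [0.4849, 0.2116, 0.3825]
eef_rot: [[0.9, 0.42, -0.116], [0.332, -0.834, -0.441], [-0.282, 0.358, -0.89]]
wrist_force: [-0.2, -0.6, 0.8]
width: -0.003
```

```bash
cat > go.py <<'E'
from mk import *
from h import sensors
def here():
    s=sensors.read_state(); p=np.array(s["ee_pos"]);R=np.array(s["eef_rot"]);q=np.array(s["qpos"])
    print(s["clock"],q.round(0),"elbow",pts(q)[0].round(2),"wrist",pts(q)[1].round(2),"tcp",p.round(4),"F",np.round(s["wrist_force"],1)); return p,R,q
E
python3 - <<'E'
from go import *
p,R,q=here(); b=np.radians(75)
H=pose(0,.26,-.2,.6,b); print(rows([H],p,R))
E
```

```text
4.1 [ -38.   34.   -1.   81.   16.   87. -109.] elbow [0.26 0.18 0.81] wrist [0.52 0.35 0.66] tcp [0.4849 0.2116 0.3825] F [-0.2 -0.6  0.8]
[[0, [14.21, -11.26, 3.53], [-0.484, -0.334, -0.968]]]
```

{"name": "apply_moves", "arguments": {
  "series": [
    [0,[14.2,-11.4,3.5],[-0.484,-0.334,-0.97]],
    [0,[14.2,-11.4,3.5],[-0.484,-0.334,-0.97]],
    [0,[14.2,-11.4,3.5],[-0.484,-0.334,-0.97]],
    [0,[14.2,-11.4,3.5],[-0.484,-0.334,-0.97]],
    [0,[14.2,-11.4,3.5],[-0.484,-0.334,-0.97]],
    [0,[14.2,-11.4,3.5],[-0.484,-0.334,-0.97]],
    [0,[14.2,-11.4,3.5],[-0.484,-0.334,-0.97]],
    [0,[14.2,-11.4,3.5],[-0.484,-0.334,-0.97]],
    [0,[14.2,-11.4,3.5],[-0.484,-0.334,-0.97]],
    [0,[14.2,-11.4,3.5],[-0.484,-0.334,-0.97]]
  ]
}}

```text
clock: 5.1
ee_pos: [0.5604, 0.3378, 0.2724]
eef_rot: [[0.129, 0.989, 0.075], [0.553, -0.009, -0.833], [-0.823, 0.149, -0.547]]
wrist_force: [0.3, 0.2, -0.2]
width: -0.001
```

Run:
```python
from go import *
p,R,q=here(); b=np.radians(75)
B=pose(.246,.19,.014,.17,b); M=seg((p,R),B,2)
for t in seg((p,R),B,4): q,e,g=ik(*t,q); print(q.round(0),pts(q)[1].round(2),e)
print(rows(M,p,R))
```

```text
5.1 [-50.  63.  -6.  55.  41. 108. -63.] elbow [0.34 0.37 0.61] wrist [0.54 0.6  0.45] tcp [0.5604 0.3378 0.2724] F [ 0.3  0.2 -0.2]
[-50.  67.  -5.  57.  42. 108. -64.] [0.54 0.6  0.37] 1.412795622166241e-09
[-50.  72.  -3.  57.  43. 109. -65.] [0.54 0.6  0.3 ] 2.267477971698757e-09
[-50.  78.  -2.  56.  44. 110. -65.] [0.54 0.59 0.22] 4.0859114869223466e-09
[-51.  84.  -1.  54.  45. 112. -65.] [0.53 0.58 0.15] 6.562662452127366e-09
[[0, [5.38, -1.98, 7.55], [0.0, -0.209, -0.057]], [0, [10.75, -3.96, 15.09], [0.0, -0.418, -0.115]]]
```

{"name": "apply_moves", "arguments": {
  "series": [
    [0,[5.4,-2,7.5],[0,-0.209,-0.057]],
    [0,[5.4,-2,7.5],[0,-0.209,-0.057]],
    [0,[8.1,-3,11.3],[0,-0.313,-0.086]],
    [0,[10.75,-3.95,15.1],[0,-0.418,-0.115]],
    [0,[10.75,-3.95,15.1],[0,-0.418,-0.115]],
    [0,[10.75,-3.95,15.1],[0,-0.418,-0.115]],
    [0,[10.75,-3.95,15.1],[0,-0.418,-0.115]]
  ]
}}

```text
clock: 5.8
ee_pos: [0.5479, 0.2746, 0.1008]
eef_rot: [[0.044, 0.998, 0.043], [0.173, 0.035, -0.984], [-0.984, 0.051, -0.171]]
wrist_force: [1.1, 0.2, 1.1]
width: -0.001
```

Run:
```python
from go import *
from h import *
p,R,q=here(); b=np.radians(75)
C=pose(.246,.142,.008,.17,b)
for t in seg((p,R),C,3): q,e,g=ik(*t,q); print(q.round(0),pts(q)[1].round(2),e)
print(rows([C],p,R))
i,d=grab("scene"); j,d2=grab("top"); cv2.imwrite("pics/s1.png",np.hstack([cv2.resize(i[160:360,280:480],(400,400)),cv2.resize(j[200:320,180:300],(400,400))]))
```

```text
5.8 [-51.  84.  -1.  54.  45. 112. -65.] elbow [0.37 0.42 0.41] wrist [0.53 0.59 0.15] tcp [0.5479 0.2746 0.1008] F [1.1 0.2 1.1]
[-50.  83.  -1.  58.  45. 110. -67.] [0.53 0.57 0.15] 6.711238485025339e-09
[-49.  82.  -1.  61.  45. 108. -68.] [0.53 0.55 0.15] 5.9417078256789104e-09
[-49.  82.  -1.  65.  45. 106. -70.] [0.52 0.54 0.14] 5.335635601667531e-09
[[0, [0.21, -1.46, 5.02], [0.004, -0.008, -0.006]]]
```

View pics/s1.png

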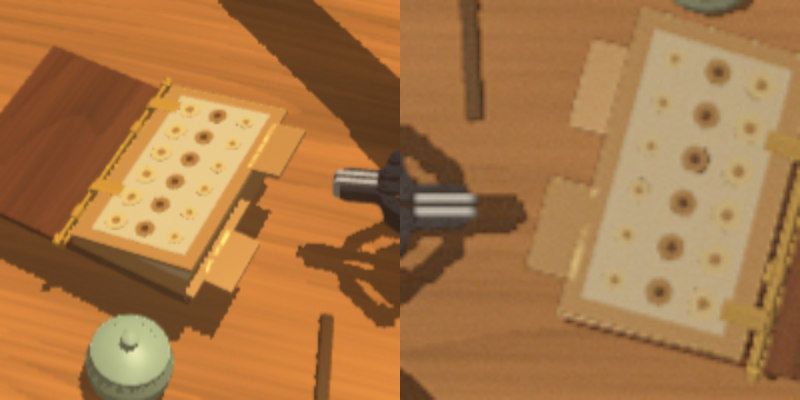

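Left half: the finger is outside the tab and level with it. Right half: the tip at (475,205) points at the tab (530–590, 178–275). I let it settle to read the true height before going under.

{"name": "apply_moves", "arguments": {
  "series": [
    [0,[0.3,-1.4,0],[0,0,0]],
    [0,[0.3,-1.4,0],[0,0,0]],
    [0,[0.3,-1.4,0],[0,0,0]]
  ]
}}

```text
clock: 6.2
ee_pos: [0.5325, 0.2738, 0.0946]
eef_rot: [[0.037, 0.998, 0.044], [0.169, 0.037, -0.985], [-0.985, 0.044, -0.167]]
wrist_force: [0.6, -0.4, 0.1]
width: -0.001
```

Run:
```python
from go import *
p,R,q=here(); b=np.radians(75)
for r,g in((.19,.008),(.142,.008)): print(rows([pose(.246,r,g,.17,b)],p,R))
```

```text
6.2 [-51.  83.  -1.  57.  44. 111. -67.] elbow [0.36 0.42 0.41] wrist [0.52 0.59 0.15] tcp [0.5325 0.2738 0.0946] F [ 0.6 -0.4  0.1]
[[0, [-0.65, 1.37, 0.29], [0.004, -0.004, 0.001]]]
[[0, [-0.31, 0.12, 4.91], [0.004, -0.004, 0.001]]]
```

{"name": "apply_moves", "arguments": {
  "series": [
    [0,[0.1,0.1,1.5],[0,0,0]],
    [0,[0.1,0.1,3],[0,0,0]],
    [0,[0,0.1,4.2],[0,0,0]],
    [0,[0,0.1,4.9],[0,0,0]],
    [0,[0,0.1,4.9],[0,0,0]],
    [0,[0,0.1,4.9],[0,0,0]]
  ]
}}

```text
clock: 6.8
ee_pos: [0.5347, 0.2247, 0.0837]
eef_rot: [[0.034, 0.999, 0.043], [0.166, 0.036, -0.986], [-0.986, 0.04, -0.164]]
wrist_force: [0.4, -1.1, 0.3]
width: -0.0
```

Run:
```python
from go import *
from h import *
p,R,q=here(); b=np.radians(75)
i,d=grab("scene"); j,d2=grab("top"); cv2.imwrite("pics/s2.png",np.hstack([cv2.resize(i[160:360,280:480],(400,400)),cv2.resize(j[200:320,180:300],(400,400))]))
# lift plan: contact then a steps; feasibility
T=[]
for a in np.linspace(.246,1.57,9): T.append(pose(a,.143,-.003,.17+(a-.246)*(1.5-.17)/(1.57-.246),b))
for t in T: q,e,g=ik(*t,q); print(q.round(0),pts(q)[0].round(2),pts(q)[1].round(2),round(e,5))
```

```text
6.8 [-49.  82.  -1.  65.  45. 106. -70.] elbow [0.38 0.41 0.42] wrist [0.52 0.54 0.14] tcp [0.5347 0.2247 0.0837] F [ 0.4 -1.1  0.3]
[-49.  81.  -1.  66.  45. 106. -70.] [0.38 0.4  0.44] [0.52 0.54 0.15] 0.0
[-47.  73.  -4.  73.  44.  98. -74.] [0.38 0.38 0.51] [0.52 0.52 0.23] 0.0
[-44.  65.  -6.  81.  44.  90. -77.] [0.38 0.34 0.58] [0.51 0.48 0.3 ] 0.0
[-41.  58.  -8.  88.  44.  82. -80.] [0.37 0.3  0.65] [0.5  0.44 0.36] 0.0
[-37.  51. -10.  96.  44.  73. -82.] [0.36 0.25 0.7 ] [0.49 0.39 0.42] 0.0
[-32.  44. -12. 103.  45.  63. -83.] [0.34 0.19 0.75] [0.48 0.33 0.46] 0.0
[-26.  38. -14. 110.  46.  52. -83.] [0.32 0.14 0.79] [0.46 0.26 0.5 ] 0.0
[-19.  33. -15. 116.  47.  40. -82.] [0.3  0.08 0.82] [0.44 0.19 0.52] 0.0
[-11.  30. -16. 122.  48.  28. -79.] [0.28 0.03 0.84] [0.43 0.12 0.53] 0.0
```

View pics/s2.png

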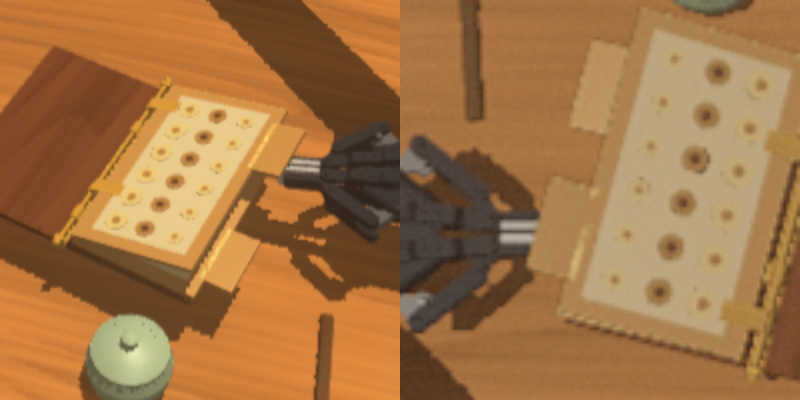

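The tip is under the tab: right half, finger hidden past (538,235); left half, contact region around (290,165). Next comes the gentle arc, with the plan checked for joint margins.

```bash
cat >> go.py <<'E'
def sched(a):
    eta=np.interp(a,[.246,1.57,2.2,3.14],[.17,1.47,1.57,1.57]); be=np.radians(np.interp(a,[.3,1.6,2.4,3.14],[75,92,97,97]))
    r=np.interp(a,[.246,1.57,3.14],[.142,.145,.146])
    return pose(a,r,0,eta,be)
def call(a0,a1,n,hold=2):
    p,R,q=here(); T=[sched(a) for a in np.linspace(a0,a1,n+1)[1:]]
    for r in rows(T,p,R): print(r)
E
python3 - <<'E'
from go import *
p,R,q=here()
for a in np.linspace(.246,3.17,14):
    q,e,g=ik(*sched(a),q); print(a.round(2),q.round(0),pts(q)[0].round(2),pts(q)[1].round(2),round(e,5))
call(.2,.6,8)
E
```

```text
6.9 [-49.  82.  -1.  65.  45. 106. -70.] elbow [0.38 0.41 0.42] wrist [0.52 0.54 0.14] tcp [0.5344 0.2249 0.0833] F [-0.3 -0.7 -0. ]
0.25 [-49.  81.  -1.  66.  45. 106. -70.] [0.38 0.41 0.44] [0.52 0.54 0.15] 0.0
0.47 [-45.  71.  -4.  74.  42.  97. -74.] [0.39 0.37 0.53] [0.53 0.51 0.25] 0.0
0.7 [-41.  61.  -8.  81.  40.  88. -75.] [0.39 0.31 0.62] [0.53 0.46 0.34] 0.0
0.92 [-34.  52. -11.  89.  38.  78. -75.] [0.38 0.23 0.69] [0.54 0.39 0.42] 0.0
1.15 [-25.  45. -15.  96.  35.  68. -71.] [0.37 0.15 0.75] [0.53 0.3  0.49] 0.0
1.37 [-14.  39. -20. 102.  30.  57. -64.] [0.35 0.07 0.79] [0.53 0.2  0.53] 0.0
1.6 [ -0.  36. -26. 106.  25.  49. -53.] [ 0.33 -0.02  0.8 ] [0.52 0.11 0.55] 0.0
1.82 [  6.  35. -28. 108.  23.  48. -48.] [ 0.32 -0.05  0.81] [0.52 0.06 0.55] 0.0
2.05 [ 11.  36. -29. 109.  22.  46. -43.] [ 0.32 -0.08  0.8 ] [0.52 0.02 0.54] 0.0
2.27 [ 16.  38. -30. 110.  22.  44. -40.] [ 0.33 -0.11  0.79] [ 0.52 -0.02  0.52] 0.0
2.5 [ 18.  40. -29. 111.  24.  42. -38.] [ 0.34 -0.13  0.78] [ 0.52 -0.05  0.49] 0.0
2.72 [ 19.  43. -27. 113.  26.  38. -38.] [ 0.35 -0.14  0.76] [ 0.51 -0.07  0.46] 0.0
2.95 [ 18.  46. -25. 114.  29.  34. -39.] [ 0.38 -0.15  0.74] [ 0.51 -0.08  0.43] 0.0
3.17 [ 17.  49. -22. 115.  32.  29. -41.] [ 0.4  -0.14  0.72] [ 0.51 -0.08  0.4 ] 0.0
6.9 [-49.  82.  -1.  65.  45. 106. -70.] elbow [0.38 0.41 0.42] wrist [0.52 0.54 0.14] tcp [0.5344 0.2249 0.0833] F [-0.3 -0.7 -0. ]
[0, [-1.46, 0.14, -0.04], [0.004, 0.003, 0.006]]
[0, [-2.25, 0.13, -0.03], [0.004, 0.05, 0.018]]
[0, [-3.05, 0.13, 0.02], [0.015, 0.098, 0.031]]
[0, [-3.84, 0.12, 0.11], [0.026, 0.146, 0.042]]
[0, [-4.62, 0.1, 0.24], [0.037, 0.194, 0.053]]
[0, [-5.4, 0.07, 0.41], [0.048, 0.242, 0.064]]
[0, [-6.17, 0.03, 0.61], [0.06, 0.29, 0.074]]
[0, [-6.93, -0.01, 0.85], [0.071, 0.338, 0.084]]
```

Good joint margins throughout. First lift, starting softly.

{"name": "apply_moves", "arguments": {
  "series": [
    [0,[-0.5,0.1,0],[0,0,0]],
    [0,[-1.0,0.1,0],[0,0,0]],
    [0,[-1.5,0.1,0],[0.004,0.003,0.006]],
    [0,[-2.25,0.1,0],[0.004,0.05,0.018]],
    [0,[-3.05,0.1,0],[0.015,0.098,0.03]],
    [0,[-3.85,0.1,0.1],[0.026,0.146,0.042]],
    [0,[-4.6,0.1,0.25],[0.037,0.194,0.053]],
    [0,[-5.4,0.1,0.4],[0.048,0.242,0.064]],
    [0,[-5.4,0.1,0.4],[0.048,0.242,0.064]],
    [0,[-5.4,0.1,0.4],[0.048,0.242,0.064]]
  ]
}}

```text
clock: 7.9
ee_pos: [0.5338, 0.2112, 0.1364]
eef_rot: [[0.091, 0.996, 0.009], [0.396, -0.028, -0.918], [-0.914, 0.087, -0.396]]
wrist_force: [1.1, 0.5, -0.6]
width: -0.001
```

```bash
cat > leaf.py <<'E'
from h import *
from plan import BX,BY,BT
def leaf(save=None):
    """leaf angle from depth points of the far half of the board (book s in .0.. .095)"""
    out=[]
    for n in("scene","top"):
        im,d=grab(n); P=cloud(n,d)
        if save and n=="scene": cv2.imwrite(save,im)
        q=P[d>0]; c,s=np.cos(BT),np.sin(BT)
        b=np.c_[c*(q[:,0]-BX)+s*(q[:,1]-BY),-s*(q[:,0]-BX)+c*(q[:,1]-BY),q[:,2]-.07]
        r=np.hypot(b[:,1],b[:,2]); b=b[(b[:,0]>.02)&(b[:,0]<.09)&(r>.06)&(r<.125)&(b[:,2]>-.02)]
        a=np.degrees(np.arctan2(b[:,2],b[:,1])); h,e=np.histogram(a,bins=np.arange(-6,192,3)); out.append((n,[(float(x),int(k)) for x,k in zip(e,h) if k>60]))
    return out
if __name__=="__main__":
    import sys
    for o in leaf(sys.argv[1] if len(sys.argv)>1 else None): print(o)
E
python3 leaf.py; python3 -c "
from go import *
call(.48,1.0,9)"
```

```text
('scene', [(-3.0, 590), (0.0, 212), (30.0, 255), (33.0, 636)])
('top', [(30.0, 314), (33.0, 501), (36.0, 105)])
8.0 [-45.  70.  -5.  75.  42.  96. -74.] elbow [0.39 0.36 0.54] wrist [0.53 0.5  0.26] tcp [0.5333 0.2114 0.1353] F [ 0.5 -0.4 -0.4]
[0, [-0.64, 0.03, -0.07], [0.009, 0.039, 0.009]]
[0, [-1.56, 0.04, -0.02], [0.022, 0.094, 0.021]]
[0, [-2.48, 0.04, 0.09], [0.035, 0.15, 0.031]]
[0, [-3.39, 0.03, 0.25], [0.048, 0.206, 0.041]]
[0, [-4.29, 0.0, 0.46], [0.061, 0.262, 0.05]]
[0, [-5.18, -0.03, 0.72], [0.074, 0.318, 0.059]]
[0, [-6.05, -0.08, 1.04], [0.087, 0.374, 0.066]]
[0, [-6.9, -0.14, 1.4], [0.099, 0.431, 0.073]]
[0, [-7.73, -0.21, 1.81], [0.112, 0.487, 0.079]]
```

{"name": "apply_moves", "arguments": {
  "series": [
    [0,[-0.65,0,0],[0.009,0.039,0.009]],
    [0,[-1.55,0,0],[0.022,0.094,0.021]],
    [0,[-2.5,0,0.1],[0.035,0.15,0.031]],
    [0,[-3.4,0,0.25],[0.048,0.206,0.041]],
    [0,[-4.3,0,0.45],[0.061,0.262,0.05]],
    [0,[-5.2,0,0.7],[0.074,0.318,0.059]],
    [0,[-6.05,-0.1,1.05],[0.087,0.374,0.066]],
    [0,[-6.9,-0.15,1.4],[0.099,0.431,0.073]],
    [0,[-7.7,-0.2,1.8],[0.112,0.487,0.079]],
    [0,[-7.7,-0.2,1.8],[0.112,0.487,0.079]]
  ]
}}

```text
clock: 9.0
ee_pos: [0.5255, 0.1621, 0.2]
eef_rot: [[0.181, 0.983, -0.038], [0.769, -0.165, -0.618], [-0.613, 0.083, -0.785]]
wrist_force: [0.6, -0.7, 0.3]
width: 0.0
```

```bash
python3 leaf.py pics/s3.png; python3 -c "
from go import *
call(1.0,1.5,9)"
```

```text
('scene', [(-3.0, 883), (0.0, 324), (60.0, 204), (63.0, 97)])
('top', [(-3.0, 273), (0.0, 322), (60.0, 497), (63.0, 130)])
9.1 [-31.  50. -13.  91.  37.  75. -74.] elbow [0.38 0.21 0.71] wrist [0.54 0.36 0.45] tcp [0.5247 0.1644 0.1984] F [ 0.7 -0.1 -0.9]
[0, [-0.91, 0.0, 0.01], [0.012, 0.055, 0.005]]
[0, [-1.81, 0.01, 0.09], [0.025, 0.109, 0.009]]
[0, [-2.69, 0.02, 0.21], [0.038, 0.164, 0.013]]
[0, [-3.57, 0.03, 0.39], [0.05, 0.218, 0.016]]
[0, [-4.44, 0.03, 0.61], [0.063, 0.273, 0.019]]
[0, [-5.3, 0.02, 0.88], [0.075, 0.327, 0.021]]
[0, [-6.14, 0.01, 1.2], [0.087, 0.382, 0.022]]
[0, [-6.96, -0.0, 1.57], [0.099, 0.437, 0.022]]
[0, [-7.76, -0.02, 1.98], [0.111, 0.491, 0.022]]
```

View pics/s3.png

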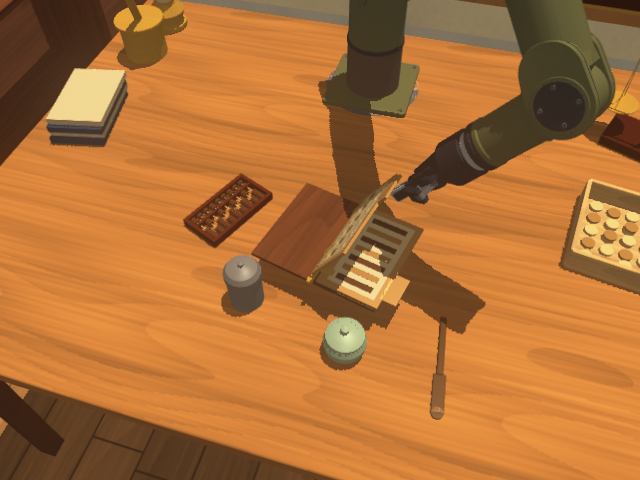

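The leaf stands at about 58° with the fingers behind its tab at (400,190). The second leaf still lies flat around (370,265).

{"name": "apply_moves", "arguments": {
  "series": [
    [0,[-0.9,0,0],[0.012,0.055,0.005]],
    [0,[-1.8,0,0.1],[0.025,0.109,0.009]],
    [0,[-2.7,0,0.2],[0.038,0.164,0.013]],
    [0,[-3.55,0,0.4],[0.05,0.218,0.016]],
    [0,[-4.45,0,0.6],[0.063,0.273,0.019]],
    [0,[-5.3,0,0.9],[0.075,0.327,0.021]],
    [0,[-6.15,0,1.2],[0.087,0.382,0.022]],
    [0,[-6.95,0,1.55],[0.099,0.437,0.022]],
    [0,[-7.75,0,2.0],[0.111,0.491,0.022]],
    [0,[-7.75,0,2.0],[0.111,0.491,0.022]]
  ]
}}

```text
clock: 10.1
ee_pos: [0.5101, 0.0899, 0.2298]
eef_rot: [[0.224, 0.973, -0.051], [0.96, -0.229, -0.163], [-0.17, -0.013, -0.985]]
wrist_force: [0.9, 0.4, -0.9]
width: -0.003
```

```bash
python3 leaf.py; python3 -c "
from go import *
call(1.5,1.95,9)"
```

```text
('scene', [(-3.0, 887), (0.0, 328), (87.0, 459)])
('top', [(90.0, 66)])
10.2 [ -6.  37. -24. 105.  27.  52. -58.] elbow [0.34 0.01 0.8 ] wrist [0.53 0.14 0.54] tcp [0.5103 0.093  0.2299] F [-0.2  0.5  0.1]
[0, [-0.88, 0.01, -0.02], [0.011, 0.049, -0.0]]
[0, [-1.65, 0.03, 0.05], [0.023, 0.073, -0.001]]
[0, [-2.39, 0.04, 0.16], [0.028, 0.081, -0.002]]
[0, [-3.12, 0.05, 0.3], [0.034, 0.089, -0.002]]
[0, [-3.85, 0.06, 0.49], [0.039, 0.097, -0.003]]
[0, [-4.57, 0.07, 0.71], [0.044, 0.105, -0.003]]
[0, [-5.28, 0.09, 0.97], [0.05, 0.113, -0.004]]
[0, [-5.98, 0.1, 1.26], [0.055, 0.121, -0.004]]
[0, [-6.66, 0.11, 1.59], [0.061, 0.129, -0.005]]
```

{"name": "apply_moves", "arguments": {
  "series": [
    [0,[-0.85,0,0],[0.011,0.049,0]],
    [0,[-1.65,0,0.05],[0.023,0.073,0]],
    [0,[-2.4,0,0.15],[0.028,0.081,0]],
    [0,[-3.1,0,0.3],[0.034,0.089,0]],
    [0,[-3.85,0,0.5],[0.039,0.097,0]],
    [0,[-4.55,0.1,0.7],[0.044,0.105,0]],
    [0,[-5.3,0.1,0.95],[0.05,0.113,0]],
    [0,[-6,0.1,1.25],[0.055,0.121,0]],
    [0,[-6.65,0.1,1.6],[0.06,0.129,0]],
    [0,[-6.65,0.1,1.6],[0.06,0.129,0]]
  ]
}}

```text
clock: 11.2
ee_pos: [0.4954, 0.0234, 0.2255]
eef_rot: [[0.232, 0.97, -0.079], [0.972, -0.234, -0.023], [-0.041, -0.071, -0.997]]
wrist_force: [-0.6, 0.0, -0.1]
width: -0.001
```

```bash
python3 leaf.py; python3 -c "
from go import *
call(1.95,2.4,9)"
```

```text
('scene', [(-3.0, 868), (0.0, 345), (111.0, 741), (114.0, 226)])
('top', [(-3.0, 305), (0.0, 439)])
11.3 [  9.  36. -29. 108.  23.  47. -46.] elbow [ 0.32 -0.07  0.8 ] wrist [0.52 0.03 0.54] tcp [0.4957 0.0251 0.2259] F [0.1 0.5 0.5]
[0, [-0.6, 0.03, 0.32], [0.007, 0.007, -0.007]]
[0, [-1.29, 0.07, 0.63], [0.013, 0.014, -0.008]]
[0, [-1.97, 0.11, 0.98], [0.018, 0.022, -0.008]]
[0, [-2.64, 0.15, 1.36], [0.024, 0.03, -0.009]]
[0, [-3.28, 0.19, 1.78], [0.029, 0.038, -0.01]]
[0, [-3.89, 0.24, 2.23], [0.035, 0.038, -0.01]]
[0, [-4.48, 0.28, 2.71], [0.04, 0.038, -0.01]]
[0, [-5.05, 0.33, 3.23], [0.046, 0.038, -0.01]]
[0, [-5.59, 0.38, 3.77], [0.051, 0.038, -0.01]]
```

{"name": "apply_moves", "arguments": {
  "series": [
    [0,[-0.6,0,0.3],[0.007,0.007,0]],
    [0,[-1.3,0.05,0.65],[0.013,0.014,0]],
    [0,[-1.95,0.1,1],[0.018,0.022,0]],
    [0,[-2.65,0.15,1.35],[0.024,0.03,0]],
    [0,[-3.3,0.2,1.8],[0.029,0.038,0]],
    [0,[-3.9,0.25,2.25],[0.035,0.038,0]],
    [0,[-4.5,0.3,2.7],[0.04,0.038,0]],
    [0,[-5.05,0.3,3.25],[0.046,0.038,0]],
    [0,[-5.6,0.4,3.75],[0.051,0.038,0]],
    [0,[-5.6,0.4,3.75],[0.051,0.038,0]]
  ]
}}

```text
clock: 12.3
ee_pos: [0.4835, -0.0318, 0.1898]
eef_rot: [[0.234, 0.965, -0.12], [0.972, -0.233, 0.026], [-0.003, -0.123, -0.992]]
wrist_force: [0.1, -0.4, 0.2]
width: -0.0
```

```bash
python3 leaf.py pics/s4.png; python3 -c "
from go import *
call(2.4,2.85,9)"
```

```text
('scene', [(-3.0, 865), (0.0, 352), (135.0, 350), (138.0, 831)])
('top', [(-3.0, 353), (0.0, 489), (3.0, 73)])
12.4 [ 17.  39. -29. 110.  23.  44. -39.] elbow [ 0.33 -0.12  0.78] wrist [ 0.52 -0.04  0.5 ] tcp [ 0.4839 -0.0307  0.1904] F [-0.2 -0.3 -0.5]
[0, [-0.56, 0.05, 0.57], [0.0, -0.0, -0.01]]
[0, [-1.06, 0.13, 1.15], [0.0, -0.0, -0.01]]
[0, [-1.53, 0.21, 1.76], [0.0, -0.0, -0.01]]
[0, [-1.97, 0.29, 2.39], [0.0, -0.0, -0.01]]
[0, [-2.38, 0.37, 3.05], [0.0, -0.0, -0.01]]
[0, [-2.75, 0.46, 3.72], [0.0, -0.0, -0.01]]
[0, [-3.08, 0.55, 4.42], [0.0, -0.0, -0.01]]
[0, [-3.38, 0.64, 5.14], [0.0, -0.0, -0.01]]
[0, [-3.64, 0.73, 5.87], [0.0, -0.0, -0.01]]
```

View pics/s4.png

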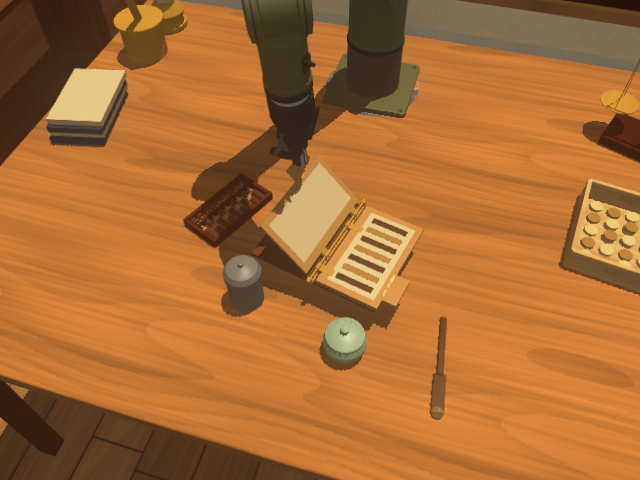

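The board leans over at about 138° with the fingers at its tab (300,158). Second leaf, pot, canister and abacus are undisturbed.

{"name": "apply_moves", "arguments": {
  "series": [
    [0,[-0.55,0.05,0.55],[0,0,0]],
    [0,[-1.05,0.1,1.15],[0,0,0]],
    [0,[-1.55,0.2,1.75],[0,0,0]],
    [0,[-1.95,0.3,2.4],[0,0,0]],
    [0,[-2.4,0.35,3.05],[0,0,0]],
    [0,[-2.75,0.45,3.7],[0,0,0]],
    [0,[-3.1,0.55,4.4],[0,0,0]],
    [0,[-3.4,0.65,5.15],[0,0,0]],
    [0,[-3.65,0.75,5.85],[0,0,0]],
    [0,[-3.65,0.75,5.85],[0,0,0]]
  ]
}}

```text
clock: 13.4
ee_pos: [0.4752, -0.0668, 0.1307]
eef_rot: [[0.233, 0.965, -0.12], [0.972, -0.232, 0.027], [-0.002, -0.123, -0.992]]
wrist_force: [-0.1, -0.3, 0.1]
width: -0.004
```

```bash
python3 leaf.py; python3 -c "
from go import *
call(2.85,3.14,9)"
```

```text
('scene', [(-3.0, 858), (0.0, 348), (162.0, 745), (165.0, 417)])
('top', [(-3.0, 348), (0.0, 505), (3.0, 74), (159.0, 117), (162.0, 289), (165.0, 81)])
13.5 [ 19.  44. -26. 113.  28.  36. -39.] elbow [ 0.37 -0.14  0.75] wrist [ 0.51 -0.07  0.45] tcp [ 0.4758 -0.0663  0.1315] F [ 0.5  0.4 -0.2]
[0, [-0.15, 0.03, 0.5], [0.001, -0.0, -0.01]]
[0, [-0.28, 0.09, 0.98], [0.001, -0.0, -0.01]]
[0, [-0.39, 0.15, 1.47], [0.001, -0.0, -0.01]]
[0, [-0.49, 0.22, 1.96], [0.001, -0.0, -0.01]]
[0, [-0.56, 0.28, 2.46], [0.001, -0.0, -0.01]]
[0, [-0.63, 0.34, 2.95], [0.001, -0.0, -0.01]]
[0, [-0.67, 0.4, 3.45], [0.001, -0.0, -0.01]]
[0, [-0.7, 0.46, 3.95], [0.001, -0.0, -0.01]]
[0, [-0.71, 0.52, 4.46], [0.001, -0.0, -0.01]]
```

{"name": "apply_moves", "arguments": {
  "series": [
    [0,[-0.15,0.05,0.5],[0,0,0]],
    [0,[-0.3,0.1,1.0],[0,0,0]],
    [0,[-0.4,0.15,1.45],[0,0,0]],
    [0,[-0.5,0.2,1.95],[0,0,0]],
    [0,[-0.55,0.3,2.45],[0,0,0]],
    [0,[-0.6,0.35,2.9],[0,0,0]],
    [0,[-0.65,0.4,3.3],[0,0,0]],
    [0,[-0.7,0.45,3.7],[0,0,0]],
    [0,[-0.7,0.5,4.0],[0,0,0]],
    [0,[-0.7,0.5,4.0],[0,0,0]]
  ]
}}

```text
clock: 14.5
ee_pos: [0.4741, -0.0732, 0.091]
eef_rot: [[0.233, 0.965, -0.119], [0.973, -0.231, 0.027], [-0.002, -0.122, -0.993]]
wrist_force: [0.3, 0.2, 0.1]
width: 0.0
```

{"name": "apply_moves", "arguments": {
  "series": [
    [0,[0,0,0.15],[0,0,0]],
    [0,[0,0,0.3],[0,0,0]],
    [0,[0,0,0.3],[0,0,0]]
  ]
}}

```text
clock: 14.8
ee_pos: [0.474, -0.0731, 0.0883]
eef_rot: [[0.233, 0.965, -0.118], [0.973, -0.231, 0.027], [-0.001, -0.121, -0.993]]
wrist_force: [0.5, -0.3, 0.6]
width: -0.001
```

```bash
cat > fit.py <<'E'
from h import *
from plan import BX,BY,BT
for n in("scene","top"):
    im,d=grab(n); P=cloud(n,d); q=P[d>0]; c,s=np.cos(BT),np.sin(BT)
    b=np.c_[c*(q[:,0]-BX)+s*(q[:,1]-BY),-s*(q[:,0]-BX)+c*(q[:,1]-BY),q[:,2]]
    for lab,sg in(("top",-1),("second",1)):
        m=(b[:,0]>-.02)&(b[:,0]<.09)&(b[:,1]*sg>.02)&(b[:,1]*sg<.12)&(b[:,2]>.05)&(b[:,2]<.1)
        x=b[m]; l=np.polyfit(x[:,1]*sg,x[:,2],1); print(n,lab,"slope",l[0].round(4),"z@70mm",np.polyval(l,.07).round(4),len(x))
    if n=="scene": cv2.imwrite("pics/s_last.png",im)
E
python3 fit.py; python3 -c "
from go import *
here()"
```

```text
scene top slope 0.008 z@70mm 0.0692 2502
scene second slope -0.0001 z@70mm 0.069 2822
top top slope 0.0025 z@70mm 0.0708 1978
top second slope 0.0022 z@70mm 0.0705 2322
14.9 [ 17.  48. -22. 115.  31.  30. -41.] elbow [ 0.4  -0.14  0.72] wrist [ 0.51 -0.08  0.4 ] tcp [ 0.4739 -0.0731  0.0884] F [-0.5  0.2  0.4]
```

{"name": "apply_moves", "arguments": {
  "series": [
    [0,[0,0,0.1],[0,0,0]],
    [0,[0,0,0.2],[0,0,0]],
    [0,[0,0,0.2],[0,0,0]]
  ]
}}

```text
clock: 15.2
ee_pos: [0.474, -0.0731, 0.0869]
eef_rot: [[0.233, 0.965, -0.117], [0.973, -0.231, 0.026], [-0.002, -0.12, -0.993]]
wrist_force: [0.4, -0.2, 6.0]
width: 0.005
```

```bash
python3 fit.py
```

```text
scene top slope -0.0002 z@70mm 0.0687 2478
scene second slope -0.0011 z@70mm 0.0691 2814
top top slope -0.0001 z@70mm 0.0703 1974
top second slope 0.0022 z@70mm 0.0705 2320
```

A 6 N reaction and zero slope show the leaf is on its stop. I withdraw straight up.

{"name": "apply_moves", "arguments": {
  "series": [
    [0,[0,0,-0.5],[0,0,0]],
    [0,[0,0,-2],[0,0,0]],
    [0,[0,0,-5],[0,0,0]],
    [0,[0,0,-9],[0,0,0]],
    [0,[0,0,-12],[0,0,0]],
    [0,[0,0,-12],[0,0,0]],
    [0,[0,0,-12],[0,0,0]],
    [0,[0,0,-12],[0,0,0]]
  ]
}}

```text
clock: 16.1
ee_pos: [0.4869, -0.0764, 0.2046]
eef_rot: [[0.233, 0.965, -0.12], [0.973, -0.231, 0.027], [-0.002, -0.123, -0.992]]
wrist_force: [-0.1, 0.0, -0.2]
width: -0.0
```

```bash
python3 fit.py
python3 - <<'E'
from go import *; here()
from h import *
a=cv2.imread("pics/scene0.png").astype(int);b=cv2.imread("pics/s_last.png").astype(int)
for n,(u0,u1,v0,v1) in dict(abacus=(180,275,172,246),canister=(220,256,252,314),pot=(320,370,315,370),spat=(428,450,315,420)).items():
    A=a[v0:v1,u0:u1].astype(np.float32).mean(2);B=b[v0:v1,u0:u1].astype(np.float32).mean(2); print(n,cv2.phaseCorrelate(A,B),abs(A-B).mean())
E
```

```text
scene top slope 0.0 z@70mm 0.0688 2486
scene second slope -0.0003 z@70mm 0.069 2825
top top slope -0.0026 z@70mm 0.0703 2275
top second slope 0.0041 z@70mm 0.0705 2318
16.2 [ 23.  39. -30. 108.  23.  47. -34.] elbow [ 0.32 -0.15  0.79] wrist [ 0.53 -0.08  0.52] tcp [ 0.4869 -0.0763  0.2044] F [-0.6 -0.8 -0.3]
abacus ((-0.010904860394028049, 0.38727738401635037), 0.36399369749757976) 27.028784
canister ((-0.11964290058109128, 0.18895290648175944), 0.7246432710025046) 6.4605737
pot ((-0.013329307765605591, -0.05516371953276433), 1.0021083602905274) 1.1247271
spat ((0.003716374353603058, 0.018792121270870155), 1.0049545718012032) 0.6317462
```

View pics/s_last.png

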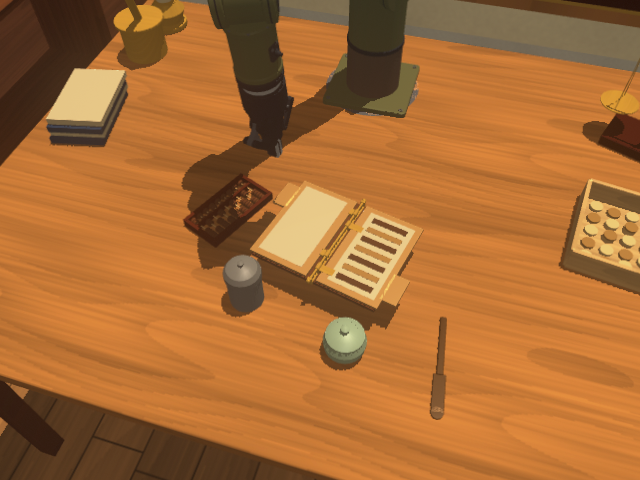

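The top board lies flat on the -y side (around (305,225), tab at (285,193)). The second leaf is flat, the hand is clear, and the loose things are where they stood.

```bash
python3 -c "
from bench import job
print(job.hand_in())"
```

```text
the job is handed in; nothing more can be done
None
```

I turned the top board over and handed the job in with the hand clear, about 16 s into the 48 s. The closed fingertips went under the tab, took the board round at about 0.5 rad/s, pressed it onto the bare cover (6 N at the wrist) and withdrew straight up.

- **Top leaf:** both cameras show it flat, with a slope under 0.003 rad and its face at 69–70 mm, against the 69.5 mm it should be.
- **Second leaf:** flat in every check that saw it, with a final slope of 0.004 rad or less.
- **Forces and speed:** the wrist read about 1 N at the stops on the way over. I did not record the force or leaf speed between those readings.
- **Pot and spatula:** image shift below 0.1 pixel.
- **Canister and abacus:** image shift below 0.4 pixel. The abacus comparison is weak, because the arm's shadow fell across it, but it looks unmoved in the picture.

The hand-in gave no verdict, so I don't know how it was judged.

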